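# Set and weight a straightedge on a clock plate

### The arm

A 6-joint arm with a two-finger parallel gripper is mounted at the origin on the work surface. World frame = base frame: x ahead of the robot, y to its left, z up, the work surface at z = 0. Lengths are in m, angles in rad, forces in N, time in s.
With the tool pointing down it reaches from about 0.275 to 0.725 m from the base axis. Payload 5.6 kg.
Tool frame: the origin (TCP) lies between the finger pads; the fingertips stand 22 mm ahead of it and the grasp point (between the pads) lies 3 mm ahead of it; z points along the fingers, y is the direction in which the jaws open and shut (so a half turn about z gives the same grasp; the last joint's range is limited). The gripper opens to 85 mm and grips with 20 to 120 N. Pads are 22 mm wide; open, the fingers measure 114 mm over their backs; the gripper's body (76 mm by 85 mm) begins 54 mm behind the grasp point. The pads swing forward as they close: fully open they stand 13 mm farther back than shut.
Start: joints at [-1.063, 0.255, 0.108, 0, -1.424, -0.285], TCP at [0.122, -0.536, 0.253] pointing down, gripper open.
Joint ranges: [-2.95, 2.95], [-1.21, 1.97], [-1.09, 1.5], [-2.87, 1.71], [-2.94, -0.07], [-3.05, 3.05]. Speed limits (rad/s): [2.57, 2.57, 3.14, 3.14, 3.14, 3.14].

### API

Orientations are given as a rotation vector (axis times angle).
In Python, from bench import manip, eoat, imaging, workorder gives the robot as it stands. The module is installed in compiled form; this text tells all that it offers. Calls block until the motion is done:
- manip.reach(position, orientation): joint-space move of the TCP to a pose.
- manip.move_l(position, rate=0.15, rotation=None, contact_N=None): straight line of the TCP; rotation=None keeps the orientation; rate is the mean speed in m/s. With contact_N (N) it stops when the force on the tool has changed by that much, and returns True; else False.
- manip.move_j(angles): joint-space move.
- eoat.set_gripper(opening, effort=None): opening from 0.0 (shut) to 1.0 (fully open); effort is the grip in N (None keeps the last); returns when the fingers have stopped.
- manip.sleep(seconds).
- manip.inverse_kinematics(position, orientation): joint angles nearest the present ones, or None.
- manip.get_state(): the state.
- imaging.snapshot(name): name is "scene" or "top" or "wrist"; returns a dict with "color" (420x560x3 uint8, blue, green, red), "fx", "fy", "cx", "cy" (pixels), "R" (3x3) and "t" (3): a world point X has camera coordinates R X + t. Camera axes: x right, y down, z forward; pixel columns grow to the right and rows downward; lengths in m; the calibration is good to about 2 mm. A picture is of the moment at which its call begins. There is no depth.
A pose or a line that the arm cannot do raises manip.Unreachable and nothing moves.
- workorder.job_done(): hands the job in, once; it reports no verdict.
The state is a dict: "clock": time; "joint_positions": joint angles; "qvel": joint speeds; "joint_torque": joint torques, N m; "position": TCP position; "tool_rot": TCP orientation; "force": force on the tool from outside, world axes, zero at the start; "torque": the same for the moment, N m; "grip_width": opening from 0.0 (shut) to 1.0 (fully open).
Only numpy, scipy, OpenCV 4.12 (cv2) and the standard library are available. Lean on these libraries where they do the work, as an engineer would, in place of code of your own. Each camera call takes 0.05 s, during which the arm holds its last target.

### The job

Get the clock plate ready for scribing: slide the straightedge, kept flat on the board by its grip block, until its steel-faced edge touches both setting pins at once, and then stand all the brass weights from the case on it, fully on its flat, with at least one on either side of the grip block. The weights are under the case's lower clear cover, which slides beneath its neighbour; when they are out, leave both covers fully closed against the dust. The straightedge must still be touching both pins at the end; leave everything else on the bench as it is.

Things in the scene. Friction and masses are not known exactly. Their poses are not given: they have to be found in the camera images.
- board: beech layout board, 250 (x) x 330 (y) x 12 mm, fixed to the bench, with a brass clock plate let in flush with its top. Origin: centre of its underside; its z is up and its x points roughly away from the robot. Its top lies 12 mm above its origin
- pin_1 (a point): the left (+y) one of two steel setting pins fixed upright in the clock plate, 8 mm in diameter and 14 mm tall, 171 mm apart. Point: the pin's axis at its foot, on the board's top. The line of the pins is askew to the board's edges by about 0.09 rad
- pin_2 (a point): the right (-y) setting pin, same size; same point
- straightedge: loose aluminium straightedge flat on the board on the robot's side of the pins, 300 mm long (its y) x 56 mm wide (its x) x 6 mm thick, 0.34 kg. Its steel-faced edge is the +x one, towards the pins: it touches a pin when the pin's axis is 32 mm from the straightedge's centre line. Origin: centre of its underside; flats 120 mm long each side of the grip block; slides with about 2 to 3 N, and 2 to 3 N more per weight on it
- straightedge_grip (a point): centre of the top of the upright black grip block in the middle of the straightedge: 60 mm long (y) x 16 mm thick (x), 30 mm tall above the flat, its top 36 mm above the straightedge's underside; axes as the straightedge's
- case: fixed wooden case 182 (x) x 376 (y) mm, walls 68 mm high, with an aluminium double track up to 84 mm high along its two long sides (inside faces 82 mm either side of its centre line) carrying two clear covers that slide along its y: the lower over the left (+y) half, the upper over the right half, which holds other stock, not needed. Origin: centre of its underside
- case_nest (a point): centre of the nest of weights in the case's left half, on the 6 mm thick floor: four 52 mm square pockets, centred 32 mm (case x) and 28 mm (case y) either way from this point, with walls 14 mm high above the floor. Axes as the case's
- cover_low (a joint): lower clear cover (4 mm thick, top 73 mm above the case's underside): 0 = fully closed over the left half, 0.130 m = fully open, slid towards the case's -y beneath the upper cover; the nest is then bare (the cover's edge lies 65 mm short of the nest's centre). About 1.5 N of friction; stays where it is left; may start a little ajar
- cover_low_handle (a point): centre of the top of the lower cover's handle: an upright black bar 12 mm thick (case y), 70 mm wide (case x), 30 mm tall above the cover, top 103 mm above the case's underside. It moves with the cover, towards the case's -y as it opens; fully open, its axis is 36 mm short of the upper cover's edge
- cover_up (a joint): position of the upper clear cover (top 81 mm above the case's underside): 0 = fully closed over the right half, 0.130 m = slid towards +y over the lower one; may start a little ajar
- cover_up_handle (a point): centre of the top of the upper cover's handle, the same bar, top 111 mm above the case's underside, near the case's right (-y) end
- weight_1: brass hold-down weight, 0.36 kg: a round base 42 mm in diameter and 22 mm high with an upright stem 20 mm in diameter up to 58 mm; starts upright in a pocket of the case. Origin: centre of its underside, z up the stem; three or all of weight_1 to weight_4 are present, each in its own pocket
- weight_2: brass hold-down weight, 0.36 kg: a round base 42 mm in diameter and 22 mm high with an upright stem 20 mm in diameter up to 58 mm; starts upright in a pocket of the case. Origin: centre of its underside, z up the stem; may be absent
- weight_3: brass hold-down weight, 0.36 kg: a round base 42 mm in diameter and 22 mm high with an upright stem 20 mm in diameter up to 58 mm; starts upright in a pocket of the case. Origin: centre of its underside, z up the stem; may be absent
- weight_4: brass hold-down weight, 0.36 kg: a round base 42 mm in diameter and 22 mm high with an upright stem 20 mm in diameter up to 58 mm; starts upright in a pocket of the case. Origin: centre of its underside, z up the stem; may be absent
- dome: glass dust dome 96 mm across, 89 mm tall with its knob, on the bench beyond the board; leave alone. Origin: centre of its underside
- loupe: black eye loupe, 32 mm across and 26 mm tall, standing on the board beyond the pins; leave alone. Origin: centre of its underside
- micrometer: micrometer about 80 x 120 mm, lying flat on the bench beyond the case; leave alone
- jar: small glass jar, 60 mm across and 60 mm tall, on the bench beyond the case; leave alone
- movement_ring: brass ring 52 mm across and 14 mm high, flat on the bench beyond the board; leave alone

How it is judged:
On the way, in this order (a step that is already met when the one before it is completed fails the run):
1. the straightedge lies flat with its steel-faced edge touching both pins, and no weight is on it yet (x of pin_1 in the frame of straightedge between 0.029 and 0.0335 m and y of pin_1 in the frame of straightedge between -0.14 and 0.14 m and x of pin_2 in the frame of straightedge between 0.029 and 0.0335 m and y of pin_2 in the frame of straightedge between -0.14 and 0.14 m and z of straightedge in the frame of board between 0.009 and 0.015 m and angle between straightedge's own z axis and vertical below 0.03 rad and contact force between each of weight_1, weight_2, weight_3, weight_4 and straightedge below 0.1 N), for 0.3 s.
2. every weight stands upright on the straightedge, at least one on either side of the grip block (x of weight_1 in the frame of straightedge between -0.012 and 0.012 m and y of weight_1 in the frame of straightedge between -0.15 and 0.15 m and z of weight_1 in the frame of straightedge between 0.003 and 0.01 m and angle between each of weight_1, weight_2, weight_3, weight_4's own z axis and vertical below 0.08 rad and x of weight_2 in the frame of straightedge between -0.012 and 0.012 m and y of weight_2 in the frame of straightedge between -0.15 and 0.15 m and z of weight_2 in the frame of straightedge between 0.003 and 0.01 m and x of weight_3 in the frame of straightedge between -0.012 and 0.012 m and y of weight_3 in the frame of straightedge between -0.15 and 0.15 m and z of weight_3 in the frame of straightedge between 0.003 and 0.01 m and x of weight_4 in the frame of straightedge between -0.012 and 0.012 m and y of weight_4 in the frame of straightedge between -0.15 and 0.15 m and z of weight_4 in the frame of straightedge between 0.003 and 0.01 m and y of any of weight_1, weight_2, weight_3, weight_4 in the frame of straightedge above 0.03 m and y of any of weight_1, weight_2, weight_3, weight_4 in the frame of straightedge below -0.03 m), for 0.2 s.
At the end, for the whole second after the job is handed in: straightedge flat on the board, edge within 1.5 mm of both pins; every weight upright and still on it, axis within 12 mm of its centre line, at least one on either side of the grip block; both covers closed to within 8 mm (all of step 2 and x of pin_1 in the frame of straightedge between 0.029 and 0.0335 m and y of pin_1 in the frame of straightedge between -0.14 and 0.14 m and x of pin_2 in the frame of straightedge between 0.029 and 0.0335 m and y of pin_2 in the frame of straightedge between -0.14 and 0.14 m and z of straightedge in the frame of board between 0.009 and 0.015 m and angle between straightedge's own z axis and vertical below 0.03 rad and value of joint each of cover_low, cover_up below 0.008 m and linear speed of each of straightedge, weight_1, weight_2, weight_3, weight_4 below 0.02 m/s); the robot touches nothing.
It fails at once if the straightedge is lifted 20 mm or more off the board (z of straightedge in the frame of board above 0.032 m).
It fails at once if the dome, loupe, micrometer, jar or brass ring is moved more than 30 mm or tipped (distance of any of dome, loupe, micrometer, jar, movement_ring from where it was at the start of the episode above 0.03 m or angle between any of dome, loupe, micrometer, jar, movement_ring's own z axis and vertical above 0.5 rad).
Of weight_1, weight_2, weight_3, weight_4 only 3 to 4 are there at a start; the rules pass over those that are not, and their reading is None.
At some moment in a run one of straightedge, weight_1, weight_2, weight_3, weight_4 may be knocked a few centimetres aside while the robot is not near it.
It also fails if it takes over 208 s, if anything falls off the work surface, if the arm or the gripper's body presses on something with over 40 N, if the wrist force passes 120 N, or if a joint passes its speed limit or range.

## Working session

There is one attempt and no reset: what is moved stays moved. The work goes in short steps, each a Python script; the robot and the scene stay as the last script left them, time stands still between calls to the robot, and variables do not carry over. Pictures are saved under pics/ and viewed, and the job is handed in when it is done.

```bash
mkdir -p pics; ls; python3 - <<'E'
from bench import manip, eoat, imaging, workorder
import cv2, numpy as np
for n in ["scene","top","wrist"]:
    s=imaging.snapshot(n); cv2.imwrite(f"pics/{n}0.png",s["color"])
    print(n,s["fx"],s["fy"],s["cx"],s["cy"],np.round(s["R"],4).tolist(),np.round(s["t"],4).tolist())
s=manip.get_state(); print({k:np.round(v,3) for k,v in s.items()})
E
```

```text
pics
scene 546.3676084682852 546.3676084682852 286.1706227940029 201.82478574047354 [[-0.8995, 0.4366, 0.0178], [0.343, 0.7309, -0.59], [-0.2706, -0.5246, -0.8072]] [0.583, -0.0966, 1.6237]
top 463.36826152396947 463.36826152396947 277.8948913919044 204.2595674720371 [[-0.0272, -0.9996, -0.008], [-0.9852, 0.0282, -0.1692], [0.1694, 0.0033, -0.9855]] [-0.0418, 0.6356, 1.2937]
wrist 289.7112638235323 289.7112638235323 275.2247279686498 205.83107830550315 [[-0.2198, 0.9755, 0.0019], [0.9419, 0.2118, 0.2607], [0.2539, 0.0591, -0.9654]] [0.5492, -0.0342, 0.3787]
{'clock': np.float64(0.15), 'joint_positions': array([-1.063,  0.256,  0.107, -0.   , -1.424, -0.285]), 'qvel': array([ 0.001, -0.001,  0.005,  0.003, -0.   , -0.   ]), 'joint_torque': array([-2.0000e-03, -3.8694e+01,  2.3808e+01,  5.3670e+00, -5.0000e-03,
       -0.0000e+00]), 'position': array([ 0.121, -0.536,  0.253]), 'tool_rot': array([ 3.490e-01, -3.122e+00, -2.000e-03]), 'force': array([ 0.299,  0.427, -0.14 ]), 'torque': array([-0.031,  0.001,  0.002]), 'grip_width': np.float64(0.999)}
```

View pics/top0.png

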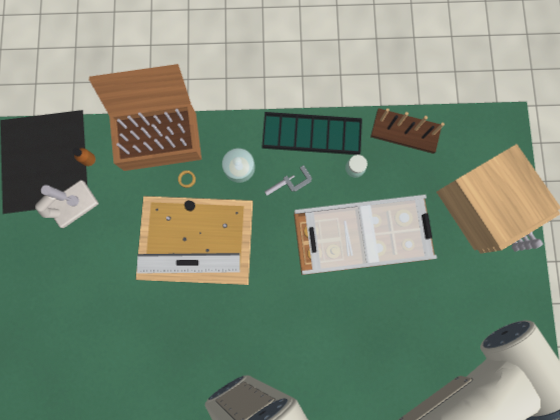

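View pics/scene0.png

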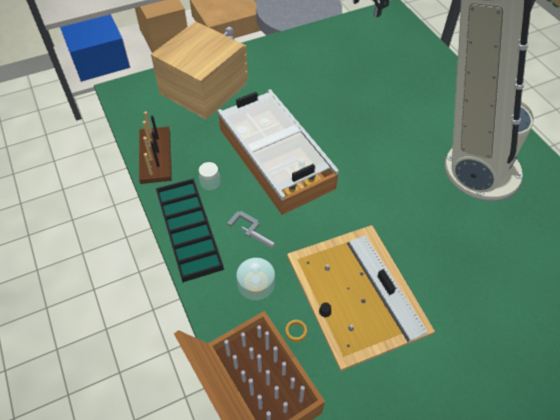

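View pics/wrist0.png

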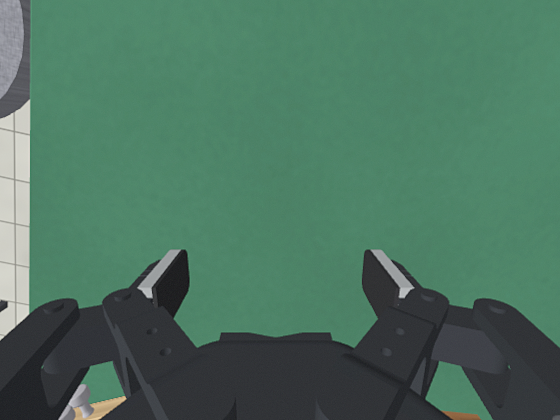

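```bash
python3 - <<'E'
import cv2
a=cv2.imread("pics/top0.png")
cv2.imwrite("pics/top0a.png",cv2.resize(a[185:285,285:445],None,fx=5,fy=5,interpolation=cv2.INTER_CUBIC))
cv2.imwrite("pics/top0b.png",cv2.resize(a[185:295,125:265],None,fx=5,fy=5,interpolation=cv2.INTER_CUBIC))
E
```

```text
(no output)
```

View pics/top0a.png

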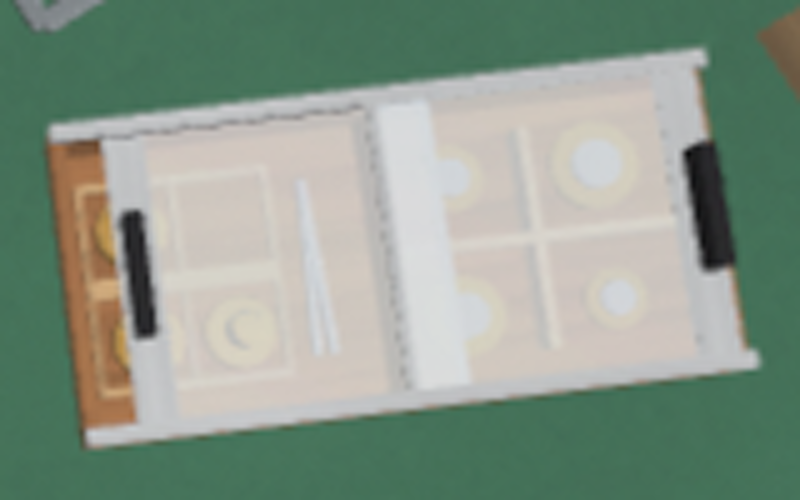

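View pics/top0b.png

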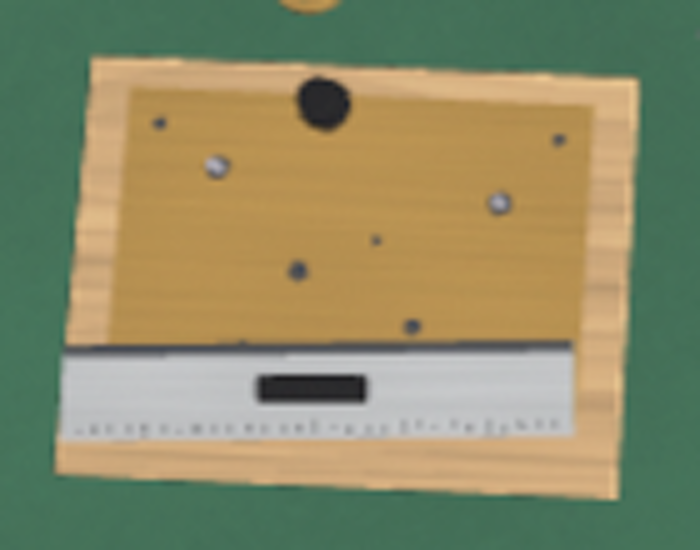

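```bash
cat > h.py <<'E'
from bench import manip, eoat, imaging, workorder
import cv2, numpy as np
from scipy.spatial.transform import Rotation as Ro
def ray(s,u,v,z):
    R=np.array(s["R"]);t=np.array(s["t"]);C=-R.T@t
    d=R.T@np.array([(u-s["cx"])/s["fx"],(v-s["cy"])/s["fy"],1.]); return C+d*(z-C[2])/d[2]
def proj(s,X):
    p=np.array(s["R"])@np.array(X,float)+np.array(s["t"]); return s["fx"]*p[0]/p[2]+s["cx"],s["fy"]*p[1]/p[2]+s["cy"]
def down(yaw):
    """tool z down, tool y (jaw axis) along horizontal angle yaw from world y"""
    return (Ro.from_euler('z',yaw)*Ro.from_rotvec([0,np.pi,0])).as_rotvec()
import pickle
def snap(n,f):
    s=imaging.snapshot(n); cv2.imwrite(f"pics/{f}.png",s["color"]); pickle.dump(s,open(f"pics/{f}.pkl","wb")); return s
def load(f): return pickle.load(open(f"pics/{f}.pkl","rb"))
def st():
    s=manip.get_state(); print({k:np.round(s[k],4).tolist() for k in ("clock","joint_positions","position","force","grip_width")}); return s
E
python3 - <<'E'
from h import *
s=imaging.snapshot("top")
f=lambda u,v,ox,oy:(ox+u/5,oy+v/5)
for n,u,v,z in [("pin1",217,166,.026),("pin2",499,203,.026),("grip",312,389,.048),("edgeL",65,348,.018),("edgeR",572,343,.018),("b1",93,56,.012),("b2",638,78,.012),("b3",617,500,.012),("b4",55,475,.012),("loupe",324,103,.03)]:
    print(n,np.round(ray(s,*f(u,v,125,185),z),4))
for n,u,v,z in [("hl",139,273,.103),("hu",708,206,.111),("c1",50,132,.084),("c2",705,55,.084),("c3",760,360,.084),("c4",87,440,.084),("w3",242,328,.064),("lowedge top",104,140,.073),("lowedge bot",135,425,.073)]:
    print(n,np.round(ray(s,*f(u,v,285,185),z),4))
w=imaging.snapshot("wrist"); C=-np.array(w["R"]).T@np.array(w["t"]);q=manip.get_state()
T=Ro.from_rotvec(q["tool_rot"]).as_matrix()
print("cam in tool",T.T@(C-q["position"]),"axis",T.T@np.array(w["R"])[2], T)
E
```

```text
pin1 [0.6064 0.2657 0.026 ]
pin2 [0.5796 0.0989 0.026 ]
grip [0.4725 0.2042 0.048 ]
edgeL [0.502  0.3558 0.018 ]
edgeR [0.4966 0.0576 0.018 ]
b1 [0.6776 0.3449 0.012 ]
b2 [0.6547 0.0163 0.012 ]
b3 [0.4051 0.0331 0.012 ]
b4 [0.4285 0.3617 0.012 ]
loupe [0.6417 0.2017 0.03  ]
hl [ 0.5239 -0.1534  0.103 ]
hu [ 0.5514 -0.4674  0.111 ]
c1 [ 0.6071 -0.1075  0.084 ]
c2 [ 0.6408 -0.4813  0.084 ]
c3 [ 0.4676 -0.4978  0.084 ]
c4 [ 0.4339 -0.1222  0.084 ]
w3 [ 0.4947 -0.2132  0.064 ]
lowedge top [ 0.6033 -0.1385  0.073 ]
lowedge bot [ 0.4417 -0.1498  0.073 ]
cam in tool [ 6.63945830e-02  3.07199899e-05 -1.20895021e-01] axis [-2.60758500e-01  1.34983779e-04  9.65404053e-01] [[-9.75282363e-01 -2.20962076e-01 -2.72164184e-04]
 [-2.20962228e-01  9.75282018e-01  8.23485153e-04]
 [ 8.34778450e-05  8.63268550e-04 -9.99999624e-01]]
```

```bash
python3 - <<'E'
from h import *
yc=0.09
manip.reach([0.49,-0.30,0.28],down(yc)); snap("wrist","wc1")
manip.reach([0.45,0.19,0.22],down(-0.07)); snap("wrist","wb1")
st()
E
```

```text
{'clock': 3.7583, 'joint_positions': [0.7197, 0.1469, -0.1134, 0.0002, -1.3104, -2.3616], 'position': [0.4504, 0.1894, 0.2201], 'force': [1.5213, -0.0309, 0.1481], 'grip_width': 1.0019}
```

View pics/wc1.png

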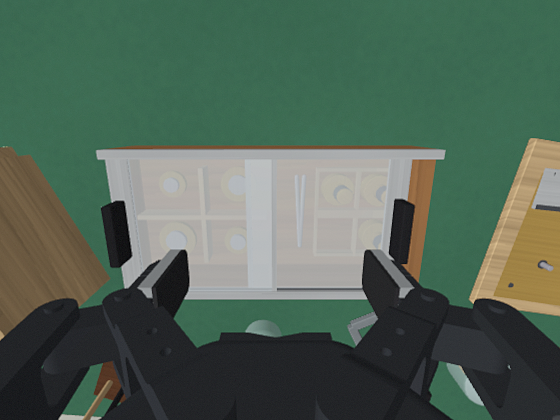

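View pics/wb1.png

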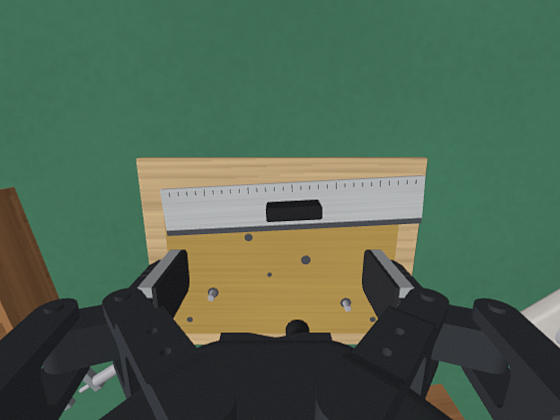

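```bash
python3 - <<'E'
import cv2,numpy as np
a=cv2.imread("pics/wb1.png"); c=cv2.imread("pics/wc1.png")
cv2.imwrite("pics/wb1z.png",cv2.resize(a[150:350,130:430],None,fx=2.66,fy=2.66,interpolation=cv2.INTER_CUBIC))
cv2.imwrite("pics/wb1p.png",np.hstack([cv2.resize(a[280:320,190:240],None,fx=8,fy=8,interpolation=cv2.INTER_CUBIC),cv2.resize(a[280:320,320:370],None,fx=8,fy=8,interpolation=cv2.INTER_CUBIC)]))
cv2.imwrite("pics/wc1z.png",cv2.resize(c[140:310,95:450],None,fx=2.25,fy=2.25,interpolation=cv2.INTER_CUBIC))
E
```

```text
(no output)
```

View pics/wb1z.png

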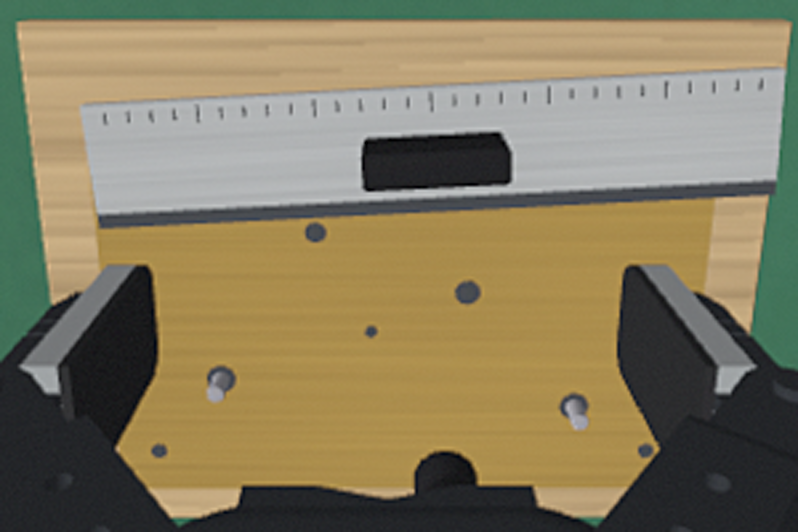

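View pics/wb1p.png

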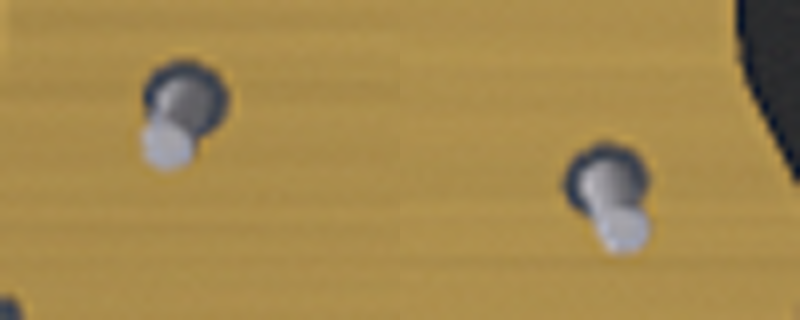

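View pics/wc1z.png

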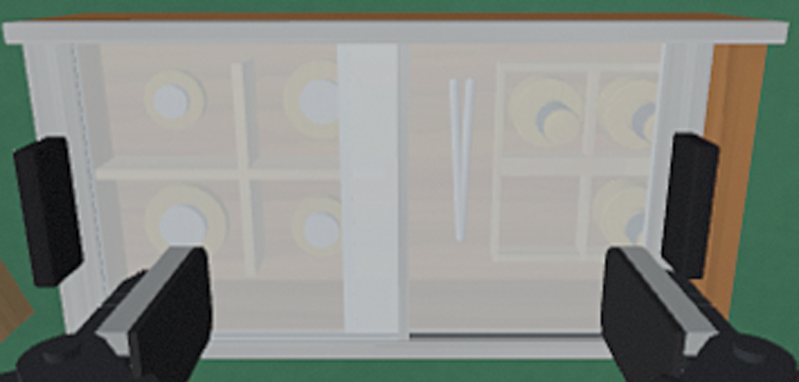

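```bash
python3 - <<'E'
from h import *
s=load("wb1")
for n,u,v,z in [("p1t",347.9,308.75,.026),("p2t",210.9,298.1,.026),("p1f",345.9,302.75,.012),("p2f",213.4,292.5,.012)]: print(n,np.round(ray(s,u,v,z),4))
g=lambda u,v:(130+u/2.66,150+v/2.66)
P={n:ray(s,*g(u,v),.018) for n,u,v in [("nl",81,104),("nr",786,68),("fl",100,228),("fr",775,193)]}
for n in P: print(n,np.round(P[n],4))
c=sum(P.values())/4; print("centre",c, "yaw", [np.arctan2(-(P[a]-P[b])[0],(P[a]-P[b])[1]) for a,b in (("nr","nl"),("fr","fl"))])
w=load("wc1"); g=lambda u,v:(95+u/2.25,140+v/2.25)
for n,u,v,z in [("nl",5,22,.084),("nr",787,22,.084),("handle low tl",674,132,.103),("tr",718,146,.103),("br",701,278,.103),("bl",664,276,.103),("hu tl",14,153,.111),("tr",65,136,.111),("bl",35,287,.111),("br",82,275,.111),("w a",562,126,.064),("w b",650,123,.064),("w c",640,240,.064),("upedge",407,200,.081),("lowedge",712,60,.073),("upleft", 28,60,.081)]:
  print(n,np.round(ray(w,*g(u,v),z),4))
E
```

```text
p1t [0.6082 0.2688 0.026 ]
p2t [0.581  0.1004 0.026 ]
p1f [0.6091 0.2695 0.012 ]
p2f [0.5819 0.1004 0.012 ]
nl [0.4422 0.059  0.018 ]
nr [0.4483 0.3587 0.018 ]
fl [0.4988 0.0575 0.018 ]
fr [0.5039 0.3574 0.018 ]
centre [0.47329829 0.2081646  0.018     ] yaw [np.float64(-0.020159787359261702), np.float64(-0.0170394858173536)]
nl [ 0.4631 -0.4957  0.084 ]
nr [ 0.4302 -0.1227  0.084 ]
handle low tl [ 0.4846 -0.1744  0.103 ]
tr [ 0.4895 -0.1524  0.103 ]
br [ 0.5576 -0.1463  0.103 ]
bl [ 0.5581 -0.165   0.103 ]
hu tl [ 0.5195 -0.4797  0.111 ]
tr [ 0.5093 -0.4558  0.111 ]
bl [ 0.5873 -0.4741  0.111 ]
br [ 0.5788 -0.4509  0.111 ]
w a [ 0.4946 -0.217   0.064 ]
w b [ 0.4888 -0.1708  0.064 ]
w c [ 0.5553 -0.164   0.064 ]
upedge [ 0.5371 -0.2958  0.081 ]
lowedge [ 0.4523 -0.1494  0.073 ]
upleft [ 0.4811 -0.4875  0.081 ]
```

```bash
cat >> h.py <<'E'
def ikyaw(p,yaw):
    for y in (yaw,yaw+np.pi,yaw-np.pi):
        q=manip.inverse_kinematics(p,down(y)); print(round(y,3), None if q is None else np.round(q,3))
E
python3 - <<'E'
from h import *
ikyaw([0.473,0.206,0.12],-0.018+np.pi/2)
ikyaw([0.563,0.190,0.044],-0.16+np.pi/2)
E
```

```text
1.553 [ 0.715  0.271 -0.223  0.    -1.077 -0.733]
4.694 [ 0.715  0.271 -0.223  0.    -1.077  2.409]
-1.589 [ 0.715  0.271 -0.223  0.    -1.077  2.409]
1.411 [ 0.588  0.484 -0.113  0.    -0.975 -0.748]
4.552 [ 0.588  0.484 -0.113  0.    -0.975  2.393]
-1.731 [ 0.588  0.484 -0.113  0.    -0.975  2.393]
```

```bash
python3 - <<'E'
from h import *
y0=-0.018+np.pi/2
manip.reach([0.473,0.206,0.12],down(y0))
print(manip.move_l([0.473,0.206,0.044],rate=0.08,contact_N=8)); st()
eoat.set_gripper(0.0,effort=30); s=st()
snap("wrist","g1"); snap("scene","gs1")
E
```

```text
False
{'clock': 6.3083, 'joint_positions': [0.7147, 0.3543, -0.3256, 0.0002, -0.8899, -0.7327], 'position': [0.4734, 0.2063, 0.0445], 'force': [0.065, -0.1621, 0.4307], 'grip_width': 0.9936}
{'clock': 6.9417, 'joint_positions': [0.7147, 0.3546, -0.326, 0.0003, -0.8897, -0.7327], 'position': [0.4732, 0.2061, 0.0442], 'force': [0.7164, -0.0111, 1.7731], 'grip_width': 0.1817}
```

View pics/g1.png

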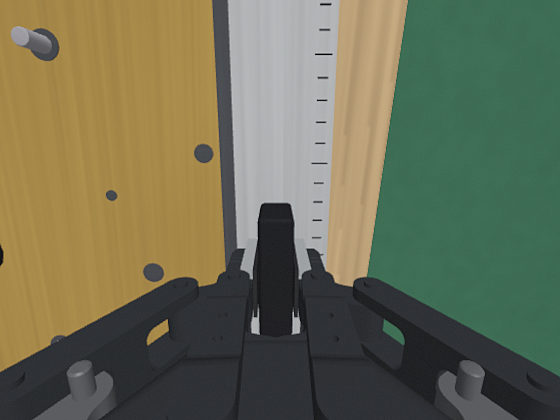

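```bash
python3 - <<'E'
from h import *
yw=-0.160; n=np.array([np.cos(yw),np.sin(yw),0])
c=np.array([0.563,0.190,0.0442]); z=manip.get_state()["position"][2]; c[2]=z
R=down(yw+np.pi/2)
print(manip.move_l((c-0.006*n).tolist(),rate=0.06,rotation=R,contact_N=15)); st()
print(manip.move_l((c+0.008*n).tolist(),rate=0.02,contact_N=6)); s=st()
eoat.set_gripper(0.30); s=st()
p=np.array(s["position"])
print(manip.move_l((p+0.012*n).tolist(),rate=0.015,contact_N=9)); st()
snap("wrist","g2");snap("top","t2")
E
```

```text
False
{'clock': 8.6167, 'joint_positions': [0.5961, 0.4739, -0.128, -0.0014, -0.9708, -0.7554], 'position': [0.5558, 0.191, 0.0443], 'force': [-5.7675, 0.7563, 5.5029], 'grip_width': 0.1789}
True
{'clock': 9.1083, 'joint_positions': [0.5862, 0.4862, -0.1063, -0.0026, -0.9821, -0.7449], 'position': [0.5634, 0.1897, 0.0443], 'force': [-2.277, 0.9315, 4.6207], 'grip_width': 0.1785}
{'clock': 9.375, 'joint_positions': [0.5862, 0.4868, -0.1076, -0.0024, -0.9812, -0.7451], 'position': [0.563, 0.1893, 0.0436], 'force': [0.2364, 0.1339, -0.2724], 'grip_width': 0.2996}
True
{'clock': 9.8583, 'joint_positions': [0.5796, 0.4953, -0.0934, -0.0039, -0.9889, -0.7382], 'position': [0.5677, 0.1884, 0.0432], 'force': [-0.357, 0.1558, -0.8204], 'grip_width': 0.3018}
```

View pics/g2.png

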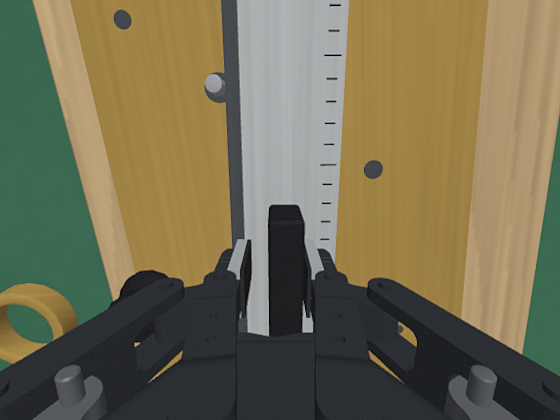

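```bash
python3 - <<'E'
from h import *
yw=-0.160; n=np.array([np.cos(yw),np.sin(yw),0])
p=np.array(manip.get_state()["position"])
print(manip.move_l((p+0.006*n).tolist(),rate=0.006,contact_N=14)); s=st()
p2=np.array(s["position"]); print((p2-p)@n)
manip.move_l((p2-0.005*n).tolist(),rate=0.02)
snap("wrist","g3")
p3=np.array(manip.get_state()["position"])
manip.move_l([p3[0],p3[1],0.12],rate=0.15)
a=yw+np.pi/2
# view from -y side both pins: stay, and go upward
manip.reach([0.56,0.19,0.25],down(yw)); snap("wrist","g4"); st()
E
python3 - <<'E'
import cv2
a=cv2.imread("pics/g4.png"); cv2.imwrite("pics/g4z.png",cv2.resize(a[130:330,120:440],None,fx=2.5,fy=2.5,interpolation=cv2.INTER_CUBIC))
E
```

```text
True
{'clock': 10.575, 'joint_positions': [0.5773, 0.4993, -0.088, -0.0072, -0.9957, -0.7347], 'position': [0.5676, 0.1879, 0.0423], 'force': [0.656, 0.627, 0.2864], 'grip_width': 0.3012}
0.00021042643783917203
{'clock': 13.1333, 'joint_positions': [0.5912, 0.3397, 0.2148, -0.0002, -1.4474, -2.3212], 'position': [0.5598, 0.1899, 0.2491], 'force': [0.0895, 1.3405, 0.1903], 'grip_width': 0.2955}
```

View pics/g4z.png

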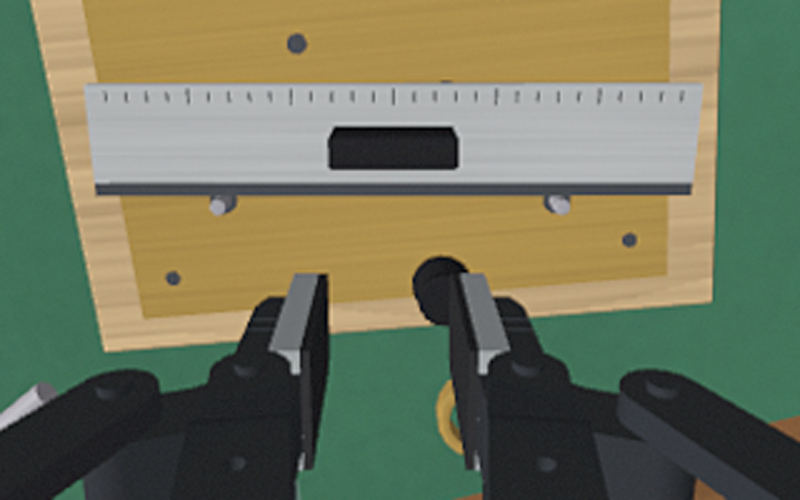

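View pics/g3.png

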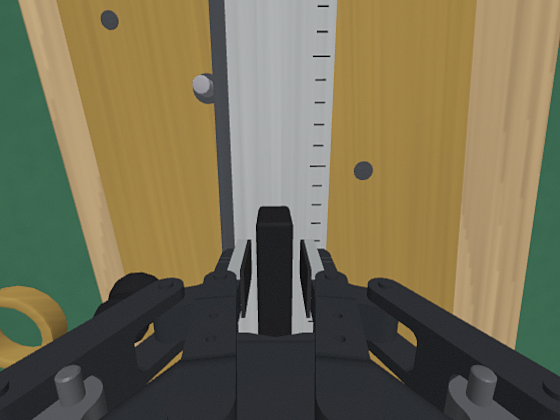

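```bash
python3 - <<'E'
from h import *
s=load("g4"); g=lambda u,v:(120+u/2.5,130+v/2.5)
P={n:ray(s,*g(u,v),.018)[:2] for n,u,v in [("nl",85,84),("nr",703,84),("fl",97,195),("fr",690,194)]}
c=sum(P.values())/4; d=(P["nr"]-P["nl"]+P["fr"]-P["fl"]); yw=np.arctan2(-d[0],d[1]); n=np.array([np.cos(yw),np.sin(yw)]); t=np.array([-n[1],n[0]])
print("centre",c,yw, "w,l",(P["fl"]-P["nl"])@n,(P["nr"]-P["nl"])@t)
for nm,u,v in (("p2",218,207),("p1",560,207)):
  p=ray(s,*g(u,v),.026)[:2]; print(nm,p,(p-c)@n,(p-c)@t)
s=load("t2")
a=s["color"]; cv2.imwrite("pics/t2z.png",cv2.resize(a[185:285,125:265],None,fx=5.7,fy=5.7,interpolation=cv2.INTER_CUBIC))
E
```

```text
centre [0.56326361 0.19169903] -0.1591371364423157 w,l 0.055811541721900455 0.29939360697446843
p2 [0.58098405 0.10074148] 0.03191023777552983 -0.08700014877407912
p1 [0.60795387 0.26793426] 0.0320448600574038 0.08235385714966416
```

```bash
cat >> h.py <<'E'
yc=0.088; nc=np.array([np.cos(yc),np.sin(yc)]); tc=np.array([-nc[1],nc[0]]); cc=np.array([0.5373,-0.3015])
def case(x,y,z): return [*(cc+x*nc+y*tc),z]
def incase(p): p=np.array(p[:2])-cc; return p@nc,p@tc
E
python3 - <<'E'
from h import *
eoat.set_gripper(0.0)
ikyaw(case(0,-0.135,0.112),yc); ikyaw(case(0,-0.16,0.112),yc)
manip.reach(case(0,-0.130,0.20),down(yc))
print(manip.move_l(case(0,-0.130,0.113),contact_N=8))
print(manip.move_l(case(0,-0.170,0.113),rate=0.03,contact_N=7)); s=st(); print(incase(s["position"]))
snap("wrist","u1")
manip.move_l(case(0,-0.130,0.113),rate=0.1)
manip.move_l(case(0,-0.10,0.20),rate=0.2)
E
```

```text
0.088 [-0.449  0.618  0.313  0.    -1.265 -1.034]
3.23 [-0.449  0.618  0.313  0.    -1.265  2.108]
-3.054 [-0.449  0.618  0.313  0.    -1.265  2.108]
0.088 [-0.48   0.653  0.376  0.    -1.294 -1.003]
3.23 [-0.48   0.653  0.376  0.    -1.294  2.138]
-3.054 [-0.48   0.653  0.376  0.    -1.294  2.138]
False
True
{'clock': 17.2833, 'joint_positions': [-0.4721, 0.6443, 0.3609, -0.0022, -1.29, -1.0106], 'position': [0.5505, -0.4536, 0.112], 'force': [0.7547, 1.5026, 0.1472], 'grip_width': -0.0021}
(np.float64(-0.00023102672187432817), np.float64(-0.1527190740161753))
```

View pics/u1.png

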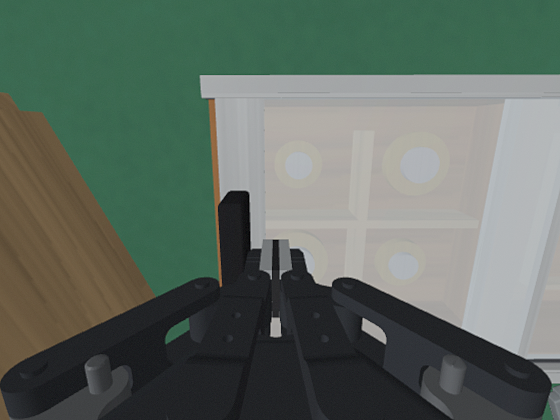

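```bash
python3 - <<'E'
from h import *
eoat.set_gripper(0.7)
manip.reach(case(0,0.145,0.20),down(yc))
print(manip.move_l(case(0,0.145,0.100),contact_N=6)); 
eoat.set_gripper(0.0,effort=25); s=st(); print(incase(s["position"]))
p=incase(s["position"])
print(manip.move_l(case(p[0],0.030,s["position"][2]),rate=0.06,contact_N=12)); s=st(); print(incase(s["position"]))
snap("wrist","l1")
E
```

```text
False
{'clock': 21.1917, 'joint_positions': [-0.0048, 0.3457, -0.1692, 0.0, -1.0548, -1.4777], 'position': [0.5249, -0.1569, 0.1006], 'force': [-0.8159, 0.7876, 3.885], 'grip_width': 0.1357}
(np.float64(0.00036104244928586264), np.float64(0.14510201248637436))
True
{'clock': 22.7417, 'joint_positions': [-0.1918, 0.4287, -0.0387, -0.0031, -1.1036, -1.2903], 'position': [0.5342, -0.2601, 0.1006], 'force': [-0.7875, 2.597, 5.7003], 'grip_width': 0.1377}
(np.float64(0.0005525154531458628), np.float64(0.04154564075464892))
```

View pics/l1.png

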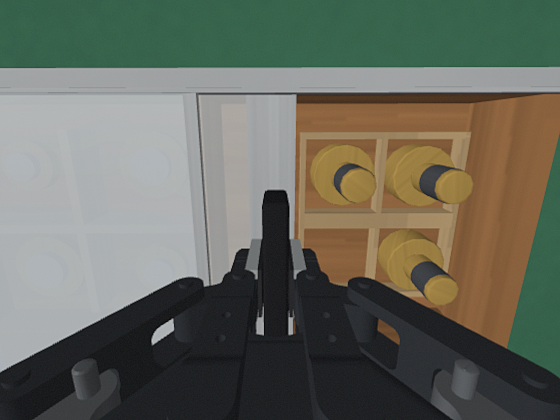

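```bash
python3 - <<'E'
from h import *
s=load("l1")
for u,v in [(358,184),(453,186),(440,290)]:
  p=ray(s,u,v,.064); print(p,incase(p))
eoat.set_gripper(0.35)
manip.move_l(case(0,0.0415,0.20),rate=0.2)
manip.reach(case(0.02,0.10,0.22),down(yc)); snap("wrist","l2")
E
```

```text
[ 0.49412641 -0.2176137   0.064     ] (np.float64(-0.035634056375782236), np.float64(0.08735607289960556))
[ 0.49073239 -0.16491171  0.064     ] (np.float64(-0.03438315565446654), np.float64(0.14015242516262086))
[ 0.55511826 -0.15690945  0.064     ] (np.float64(0.03045686950581305), np.float64(0.14246507498280794))
```

View pics/l2.png

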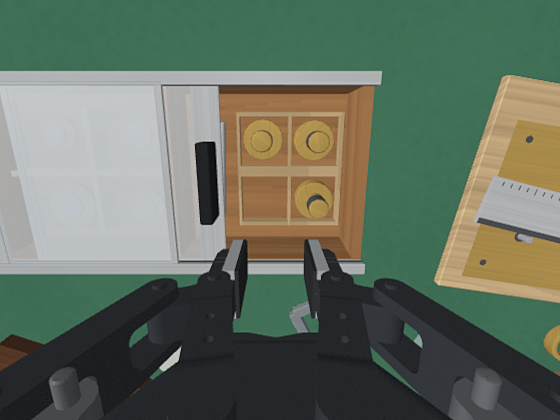

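```bash
cat >> h.py <<'E'
SC=np.array([0.5633,0.191]); sy=-0.1595
def se(x,y,z):
    n=np.array([np.cos(sy),np.sin(sy)]); t=np.array([-n[1],n[0]]); return [*(SC+x*n+y*t),z]
def pick(p,f):
    R=down(yc+np.pi/2)
    eoat.set_gripper(0.5)
    manip.reach([p[0],p[1],0.17],R)
    print("hit",manip.move_l([p[0],p[1],0.057],rate=0.12,contact_N=6))
    eoat.set_gripper(0.0,effort=45); s=st()
    if s["grip_width"]<0.15: print("EMPTY"); 
    manip.move_l([p[0],p[1],0.20],rate=0.15); st(); snap("wrist",f)
def place(y,f):
    R=down(sy+np.pi/2)
    manip.reach(se(0,y,0.16),R)
    manip.move_l(se(0,y,0.078),rate=0.12)
    print("touch",manip.move_l(se(0,y,0.064),rate=0.02,contact_N=4)); st()
    eoat.set_gripper(0.45); 
    manip.move_l(se(0,y,0.15),rate=0.12); snap("wrist",f)
E
python3 - <<'E'
from h import *
s=load("l2")
for u,v in [(261,142),(318,142),(317,208)]:
  p=ray(s,u,v,.064); print(p,incase(p))
A=(ray(s,261,142,.064)+np.array([.4941,-.2176,.064]))/2
pick(A,"pa")
E
```

```text
[ 0.49607123 -0.21688416  0.064     ] (np.float64(-0.03363265243055169), np.float64(0.08791187471043012))
[ 0.49135648 -0.16396194  0.064     ] (np.float64(-0.03367800922474234), np.float64(0.1410436663070684))
[ 0.55480325 -0.15684862  0.064     ] (np.float64(0.030148417202027454), np.float64(0.14255335408656128))
hit True
{'clock': 27.0833, 'joint_positions': [-0.1237, 0.3781, -0.2428, -0.0007, -0.9535, 0.2117], 'position': [0.494, -0.2168, 0.0588], 'force': [3.1355, 0.3162, -0.6458], 'grip_width': 0.2171}
{'clock': 28.175, 'joint_positions': [-0.1243, 0.2629, -0.0207, -0.0013, -1.2953, 0.212], 'position': [0.4942, -0.2169, 0.1986], 'force': [-0.0647, 0.3125, -3.9421], 'grip_width': 0.2152}
```

View pics/pa.png

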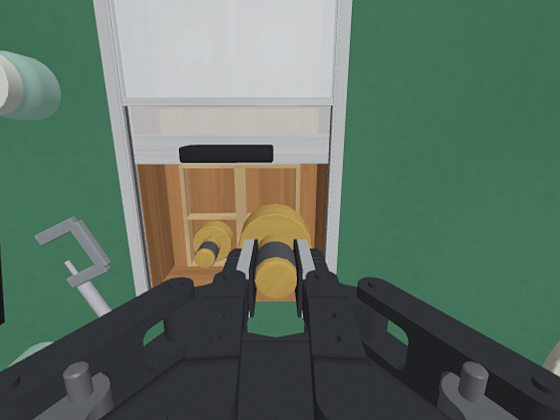

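```bash
python3 - <<'E'
from h import *
place(-0.062,"qa")
E
```

```text
touch True
{'clock': 30.8583, 'joint_positions': [0.5055, 0.4121, -0.1528, 0.0005, -1.0049, -0.6649], 'position': [0.5538, 0.1299, 0.0707], 'force': [-0.0802, 0.0976, 4.1606], 'grip_width': 0.2175}
```

View pics/qa.png

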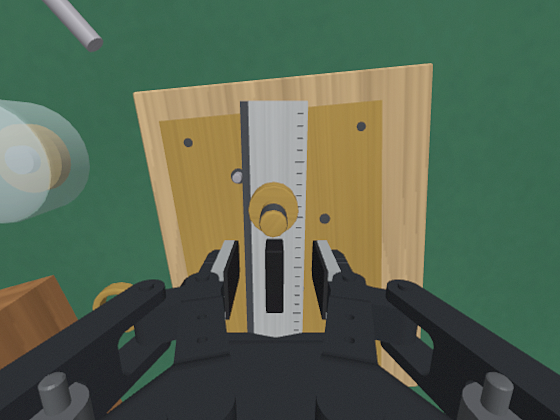

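```bash
python3 - <<'E'
from h import *
s=imaging.snapshot("top"); cv2.imwrite("pics/t5.png",s["color"])
pick(np.array([.4911,-.1643]),"pb")
s=manip.get_state()
if s["grip_width"]>0.15: place(-0.120,"qb")
E
```

```text
hit True
{'clock': 34.7, 'joint_positions': [-0.0194, 0.3403, -0.3034, -0.0008, -0.9308, 0.108], 'position': [0.49, -0.1637, 0.0583], 'force': [2.4315, 0.8373, -0.2319], 'grip_width': 0.2196}
{'clock': 35.7917, 'joint_positions': [-0.0205, 0.2189, -0.0789, -0.0012, -1.281, 0.1084], 'position': [0.4902, -0.1641, 0.1986], 'force': [-0.6245, 1.1428, -3.7105], 'grip_width': 0.2201}
touch True
{'clock': 38.1167, 'joint_positions': [0.4176, 0.3795, -0.2062, 0.0004, -0.9842, -0.577], 'position': [0.5446, 0.0726, 0.0703], 'force': [-0.83, 0.349, 3.4413], 'grip_width': 0.2178}
```

View pics/qb.png

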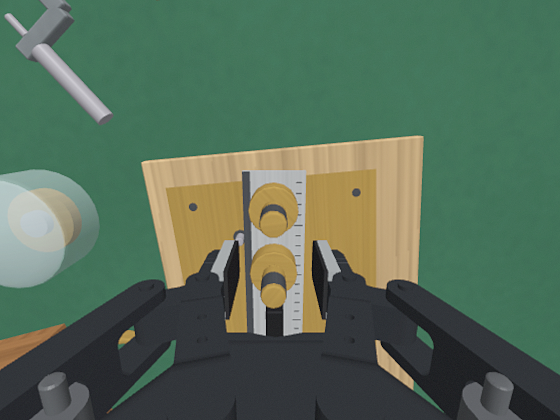

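View pics/pb.png

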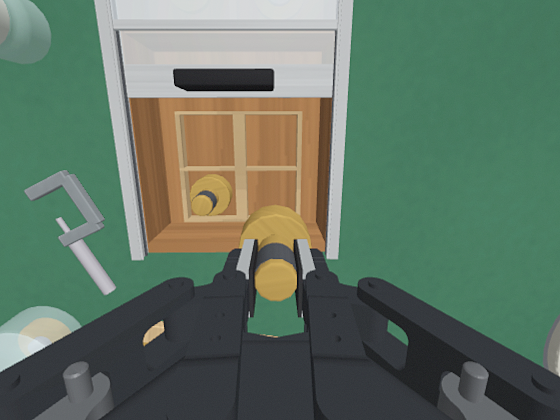

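```bash
python3 - <<'E'
from h import *
pick(np.array([.555,-.1569]),"pc")
s=manip.get_state()
if s["grip_width"]>0.15: place(0.085,"qc")
snap("top","t6")
manip.reach([0.56,0.19,0.27],down(sy)); snap("wrist","b6"); st()
a=cv2.imread("pics/b6.png"); cv2.imwrite("pics/b6z.png",cv2.resize(a[130:330,120:440],None,fx=2.5,fy=2.5,interpolation=cv2.INTER_CUBIC))
a=cv2.imread("pics/t6.png"); cv2.imwrite("pics/t6z.png",cv2.resize(a[185:285,125:445],None,fx=2.5,fy=2.5,interpolation=cv2.INTER_CUBIC))
E
```

```text
hit False
{'clock': 41.875, 'joint_positions': [-0.0044, 0.4397, -0.1455, 0.0003, -0.9833, 0.0925], 'position': [0.5559, -0.157, 0.0579], 'force': [0.9507, 0.6036, 2.4003], 'grip_width': 0.2186}
{'clock': 42.975, 'joint_positions': [-0.0045, 0.3292, 0.0713, -0.0007, -1.3157, 0.0925], 'position': [0.5542, -0.1567, 0.1985], 'force': [-0.1986, 0.3684, -4.6899], 'grip_width': 0.2172}
touch True
{'clock': 45.95, 'joint_positions': [0.689, 0.5343, 0.0506, 0.0004, -1.0862, -0.8484], 'position': [0.577, 0.2751, 0.0699], 'force': [-0.4846, -0.9388, 3.9198], 'grip_width': 0.2172}
{'clock': 48.5833, 'joint_positions': [0.5915, 0.3357, 0.2597, -0.0002, -1.496, -2.3207], 'position': [0.5598, 0.1902, 0.2693], 'force': [-0.0164, -0.1813, -0.0965], 'grip_width': 0.4525}
```

View pics/b6z.png

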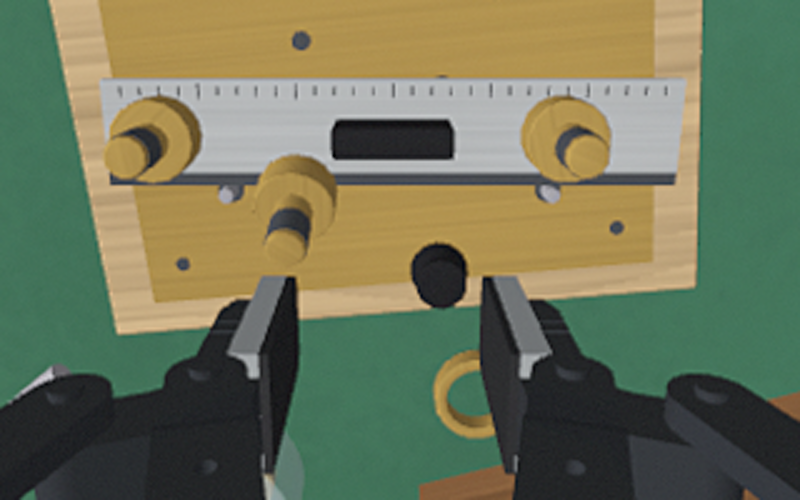

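View pics/t6z.png

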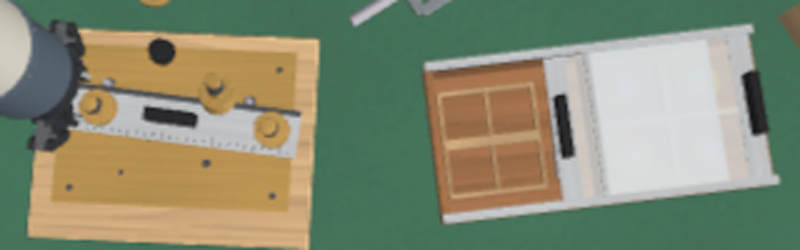

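```bash
python3 - <<'E'
from h import *
n=np.array([np.cos(sy),np.sin(sy)]); t=np.array([-n[1],n[0]])
s=load("b6"); g=lambda u,v:(120+u/2.5,130+v/2.5)
fr=lambda p:(np.round((p[:2]-SC)@n,4),np.round((p[:2]-SC)@t,4))
for nm,u,v,z in [("stemtop A board",287,245,.070),("A if on se",287,245,.076),("base top A",296,197,.034),("stemtop B",127,158,.076),("C",588,157,.076),("base C",566,140,.040)]:
  p=ray(s,*g(u,v),z); print(nm,p,fr(p))
P={k:ray(s,*g(u,v),.018)[:2] for k,u,v in [("nl",100,79),("nr",685,80),("fl",110,184),("fr",675,184)]}
c=sum(P.values())/4; d=(P["nr"]-P["nl"]+P["fr"]-P["fl"]); yw=np.arctan2(-d[0],d[1]); print(c,yw)
for nm,u,v in (("p2",228,196),("p1",546,195)):
  p=ray(s,*g(u,v),.026)[:2]; n2=np.array([np.cos(yw),np.sin(yw)]); print(nm,p,(p-c)@n2)
a=cv2.imread("pics/b6.png"); cv2.imwrite("pics/b6y.png",cv2.resize(a[180:245,150:290],None,fx=5.7,fy=5.7,interpolation=cv2.INTER_CUBIC))
a=snap("scene","s6")["color"]; cv2.imwrite("pics/s6z.png",cv2.resize(a[210:370,280:440],None,fx=3.7,fy=3.7,interpolation=cv2.INTER_CUBIC))
E
```

```text
stemtop A board [0.59851173 0.13567897 0.07      ] (np.float64(0.0436), np.float64(-0.049))
A if on se [0.59656248 0.13689135 0.076     ] (np.float64(0.0414), np.float64(-0.0481))
base top A [0.58547854 0.13799141 0.034     ] (np.float64(0.0303), np.float64(-0.0488))
stemtop B [0.5451581  0.07463401 0.076     ] (np.float64(0.0006), np.float64(-0.1178))
C [0.57720319 0.27692967 0.076     ] (np.float64(0.0001), np.float64(0.087))
base C [0.57642011 0.27575743 0.04      ] (np.float64(-0.0005), np.float64(0.0858))
[0.56337528 0.1915241 ] -0.16018438868676496
p2 [0.58135528 0.10162274] 0.03208911466464453
p1 [0.60716151 0.26566453] 0.03140026668702399
```

View pics/b6y.png

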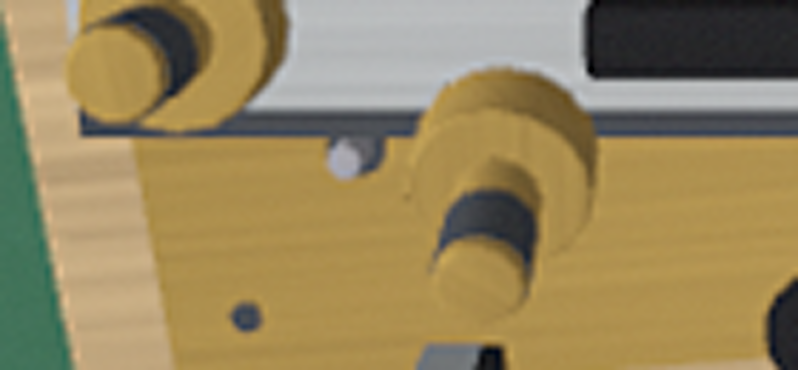

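View pics/s6z.png

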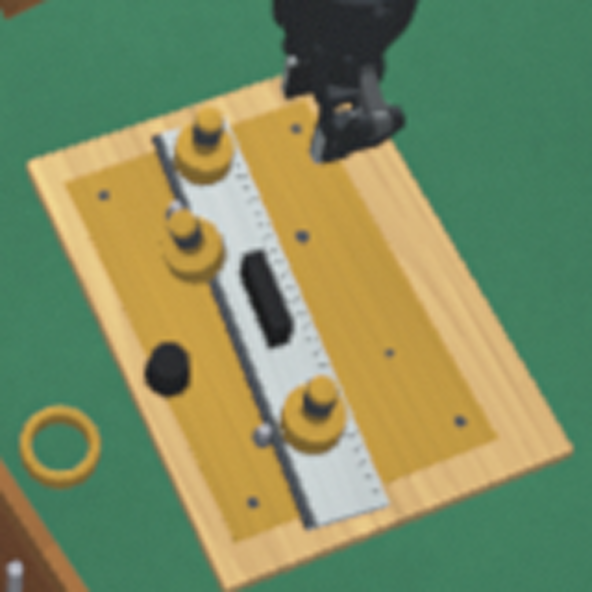

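```bash
python3 - <<'E'
from h import *
s=load("t6")
print("dome",ray(s,238,165,.05))
n=np.array([np.cos(sy),np.sin(sy),0]); t=np.array([-n[1],n[0],0]); phi=0.3
d=np.sin(phi)*n+np.cos(phi)*np.array([0,0,1])
R=(Ro.from_rotvec(t*phi)*Ro.from_rotvec(down(sy)))
b=np.array([*SC,0])+0.026*n-0.0487*t+np.array([0,0,.0183])
g=b+(0.046+0.003)*d
print(g, manip.inverse_kinematics((g).tolist(),R.as_rotvec()), manip.inverse_kinematics((g+.07*d).tolist(),R.as_rotvec()))
eoat.set_gripper(0.42)
manip.reach((g+0.07*d).tolist(),R.as_rotvec()); snap("wrist","r0"); snap("scene","r0s"); st()
E
```

```text
dome [0.75615964 0.05544664 0.05      ]
[0.59553191 0.13648886 0.06511149] [ 0.38980234  0.6693638   0.30143715 -0.15583401 -1.46214347 -2.08293321] [ 0.37468349  0.66221571  0.46348095 -0.15131572 -1.63156582 -2.0944415 ]
{'clock': 49.6333, 'joint_positions': [0.3759, 0.6596, 0.4648, -0.1507, -1.6315, -2.0946], 'position': [0.6165, 0.134, 0.134], 'force': [-0.1874, 0.6182, 0.8066], 'grip_width': 0.4162}
```

View pics/r0.png

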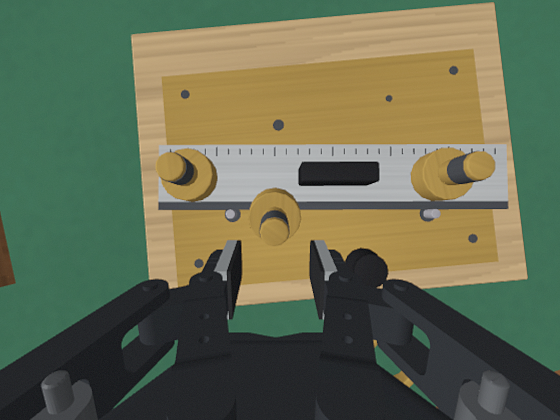

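View pics/r0s.png

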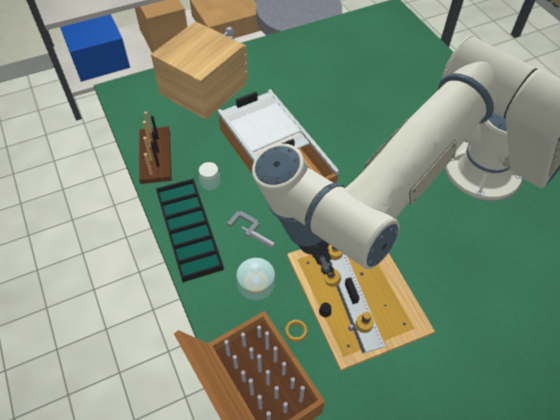

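```bash
python3 - <<'E'
from h import *
n=np.array([np.cos(sy),np.sin(sy),0]); t=np.array([-n[1],n[0],0]); phi=0.3
d=np.sin(phi)*n+np.cos(phi)*np.array([0,0,1])
b=np.array([*SC,0])+0.026*n-0.0487*t+np.array([0,0,.0183])
g=b+0.049*d
print(manip.move_l(g.tolist(),rate=0.06,contact_N=5)); st()
eoat.set_gripper(0.0,effort=40); s=st()
p=np.array(s["position"])
manip.move_l((p+[0,0,0.05]).tolist(),rate=0.06); st()
manip.move_l(se(0,-0.055,0.15),rate=0.08,rotation=down(sy)); snap("wrist","r1"); snap("scene","r1s"); st()
E
```

```text
False
{'clock': 50.95, 'joint_positions': [0.3897, 0.6691, 0.3022, -0.1557, -1.4622, -2.0829], 'position': [0.5959, 0.1365, 0.0655], 'force': [-0.5853, -0.2004, 0.3517], 'grip_width': 0.4178}
{'clock': 51.2333, 'joint_positions': [0.3897, 0.669, 0.3021, -0.1555, -1.4621, -2.0829], 'position': [0.5959, 0.1364, 0.0656], 'force': [0.6698, -0.0377, 0.8928], 'grip_width': 0.2181}
{'clock': 52.225, 'joint_positions': [0.3895, 0.6336, 0.3687, -0.1551, -1.5649, -2.0988], 'position': [0.5956, 0.1364, 0.115], 'force': [-0.0305, -0.209, -3.2465], 'grip_width': 0.2228}
{'clock': 53.15, 'joint_positions': [0.5145, 0.3498, -0.0286, -0.0005, -1.1941, -2.2453], 'position': [0.5549, 0.1365, 0.1492], 'force': [0.0638, 0.1932, -2.3755], 'grip_width': 0.2173}
```

View pics/r1.png

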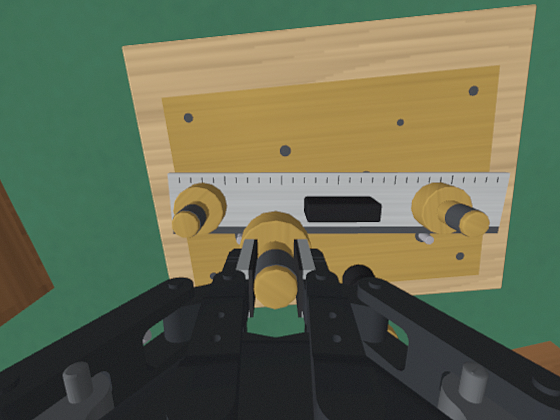

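```bash
python3 - <<'E'
from h import *
a=cv2.imread("pics/r1.png"); cv2.imwrite("pics/r1z.png",cv2.resize(a[200:320,200:350],None,fx=5,fy=5,interpolation=cv2.INTER_CUBIC))
a=cv2.imread("pics/pa.png"); cv2.imwrite("pics/paz.png",cv2.resize(a[195:315,200:350],None,fx=5,fy=5,interpolation=cv2.INTER_CUBIC))
s=load("r1"); q=manip.get_state(); T=Ro.from_rotvec(q["tool_rot"]).as_matrix(); P=np.array(q["position"])
th=np.linspace(0,2*np.pi,73)
for h in (.044,.046,.050):
 for ph in (-.1,0,.1):
  Rx=Ro.from_rotvec([0,ph,0]).as_matrix()
  def pt(x,y,up): return P+T@(np.array([0,0,.003])+Rx@np.array([x,y,h-up]))
  top=proj(s,pt(0,0,.058)); r=[proj(s,pt(.021*np.cos(k),.021*np.sin(k),.022))[1] for k in th]
  sr=[proj(s,pt(.010*np.cos(k),.010*np.sin(k),.058))[1] for k in th]
  print(h,ph,"stem top rows %.1f-%.1f base top-circle min row %.1f"%(min(sr),max(sr),min(r)))
E
```

```text
0.044 -0.1 stem top rows 263.8-307.9 base top-circle min row 220.1
0.044 0 stem top rows 267.9-309.5 base top-circle min row 217.2
0.044 0.1 stem top rows 272.1-310.7 base top-circle min row 214.6
0.046 -0.1 stem top rows 262.1-305.5 base top-circle min row 219.4
0.046 0 stem top rows 265.7-306.7 base top-circle min row 216.0
0.046 0.1 stem top rows 269.4-307.6 base top-circle min row 213.1
0.05 -0.1 stem top rows 258.9-301.1 base top-circle min row 217.9
0.05 0 stem top rows 261.5-301.5 base top-circle min row 213.9
0.05 0.1 stem top rows 264.2-301.6 base top-circle min row 210.3
```

View pics/r1z.png

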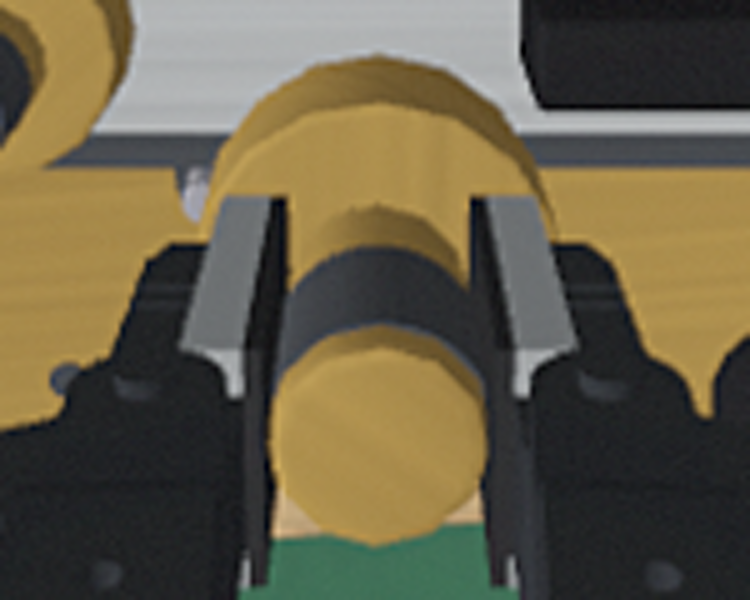

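```bash
python3 - <<'E'
from h import *
y=-0.062; R=down(sy+np.pi/2)
manip.reach(se(0,y,0.16),R)
manip.move_l(se(0,y,0.074),rate=0.12)
print("touch",manip.move_l(se(0,y,0.058),rate=0.015,contact_N=6)); st()
eoat.set_gripper(0.42)
manip.move_l(se(0,y,0.15),rate=0.12)
manip.reach([0.56,0.19,0.27],down(sy)); snap("wrist","b7"); snap("scene","s7");st()
a=cv2.imread("pics/b7.png"); cv2.imwrite("pics/b7z.png",cv2.resize(a[130:330,120:440],None,fx=2.5,fy=2.5,interpolation=cv2.INTER_CUBIC))
E
```

```text
touch True
{'clock': 56.0167, 'joint_positions': [0.5057, 0.4153, -0.1567, 0.0002, -0.9981, -0.6649], 'position': [0.5537, 0.13, 0.0676], 'force': [-0.6719, 0.7336, 3.7004], 'grip_width': 0.2217}
{'clock': 58.7417, 'joint_positions': [0.5911, 0.3353, 0.2596, -0.0001, -1.4961, -2.3209], 'position': [0.5599, 0.1898, 0.2695], 'force': [1.2908, 0.5389, 0.1749], 'grip_width': 0.4197}
```

View pics/b7z.png

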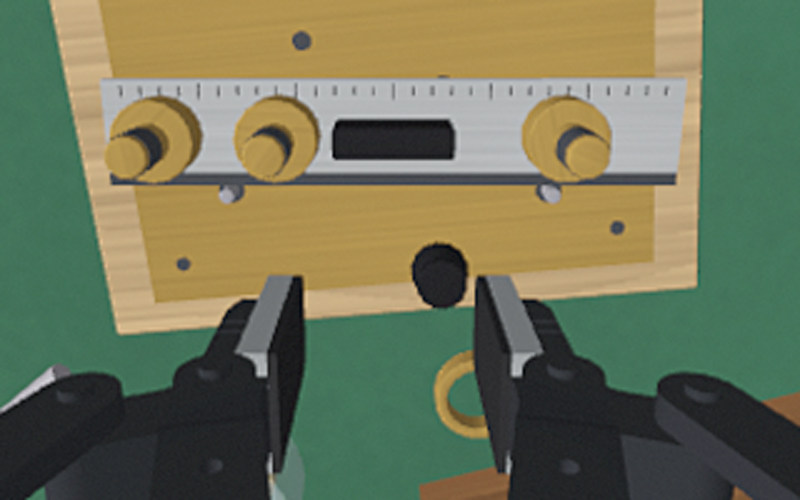

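```bash
python3 - <<'E'
from h import *
manip.reach(case(0,0.0415,0.20),down(yc))
eoat.set_gripper(0.35)
print(manip.move_l(case(0,0.0415,0.101),contact_N=6)); 
eoat.set_gripper(0.0,effort=25); s=st(); 
print(manip.move_l(case(incase(s["position"])[0],0.180,s["position"][2]),rate=0.06,contact_N=12)); s=st(); print(incase(s["position"]))
eoat.set_gripper(0.4)
p=s["position"]; manip.move_l([p[0],p[1],0.2],rate=0.2)
manip.reach(case(0,0,0.30),down(yc)); snap("wrist","c8")
manip.reach([0.56,0.19,0.25],down(sy)); snap("wrist","b8"); st()
manip.reach([0.35,-0.05,0.35],down(0)); snap("top","t8"); snap("scene","s8")
a=cv2.imread("pics/b8.png"); cv2.imwrite("pics/b8z.png",cv2.resize(a[130:330,120:440],None,fx=2.5,fy=2.5,interpolation=cv2.INTER_CUBIC))
a=cv2.imread("pics/t8.png"); cv2.imwrite("pics/t8z.png",cv2.resize(a[185:285,125:445],None,fx=2.5,fy=2.5,interpolation=cv2.INTER_CUBIC))
E
```

```text
False
{'clock': 61.75, 'joint_positions': [-0.1901, 0.4256, -0.04, -0.0001, -1.1028, -1.2922], 'position': [0.5344, -0.26, 0.1024], 'force': [-0.3821, 4.1648, 5.5894], 'grip_width': 0.1367}
True
{'clock': 63.6917, 'joint_positions': [0.0474, 0.3286, -0.1905, 0.0024, -1.0522, -1.5303], 'position': [0.5228, -0.1305, 0.1024], 'force': [0.2629, -2.0407, 1.3929], 'grip_width': 0.1309}
(np.float64(0.0005959983759265056), np.float64(0.17165190737154223))
{'clock': 67.3833, 'joint_positions': [0.5899, 0.3387, 0.2159, 0.0002, -1.4478, -2.3213], 'position': [0.5603, 0.1892, 0.2501], 'force': [-0.053, -0.5284, 0.2083], 'grip_width': 0.3979}
```

View pics/b8z.png

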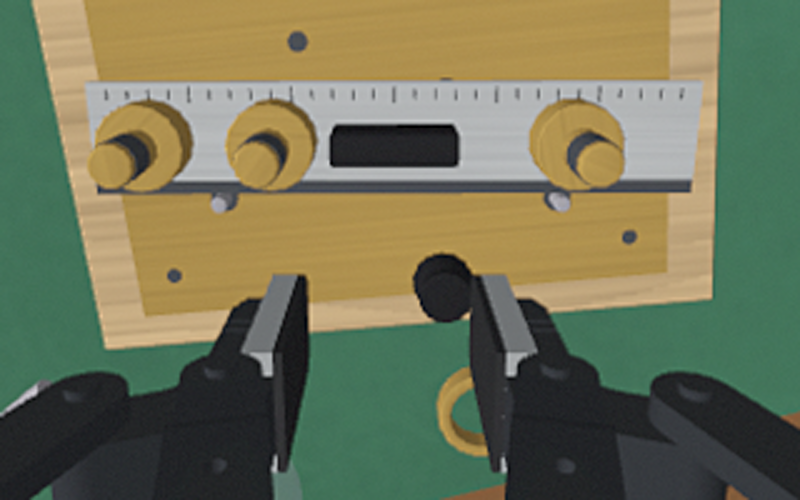

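View pics/c8.png

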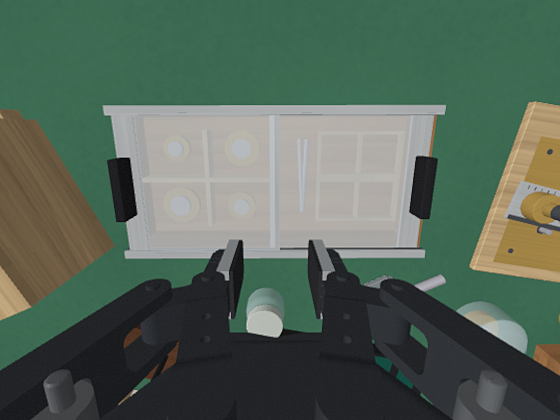

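View pics/t8z.png

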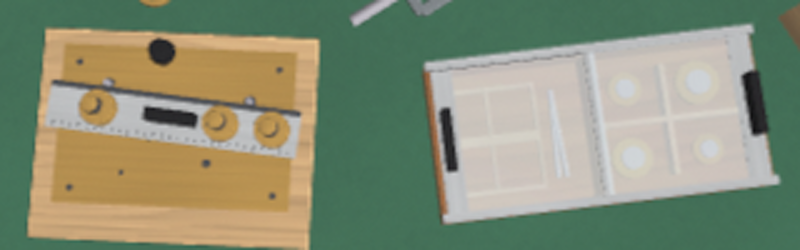

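```bash
python3 - <<'E'
from h import *
a=cv2.imread("pics/b8.png")
cv2.imwrite("pics/b8p.png",np.hstack([cv2.resize(a[195:220,195:245],None,fx=8,fy=8,interpolation=cv2.INTER_CUBIC),cv2.resize(a[195:220,320:370],None,fx=8,fy=8,interpolation=cv2.INTER_CUBIC)]))
b=cv2.imread("pics/g4.png")
cv2.imwrite("pics/cmp.png",np.vstack([np.hstack([cv2.resize(x[195:220,195:245],None,fx=8,fy=8,interpolation=cv2.INTER_CUBIC),cv2.resize(x[195:220,320:370],None,fx=8,fy=8,interpolation=cv2.INTER_CUBIC)]) for x in (b,a)]))
c=cv2.imread("pics/c8.png"); cv2.imwrite("pics/c8z.png",cv2.resize(c[95:265,95:450],None,fx=2.25,fy=2.25,interpolation=cv2.INTER_CUBIC))
E
```

```text
(no output)
```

View pics/cmp.png

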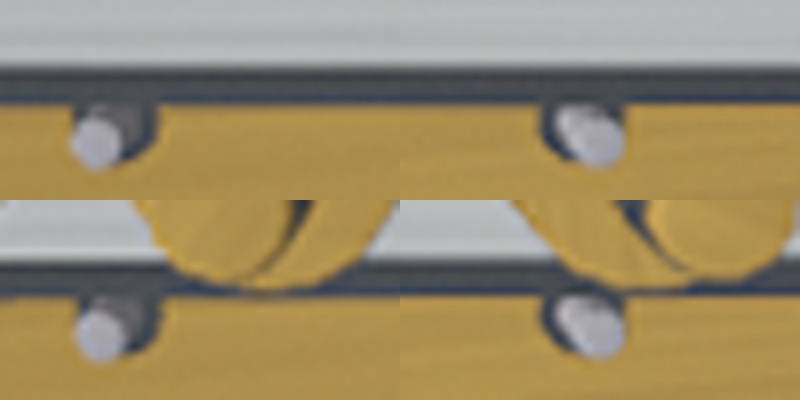

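View pics/c8z.png

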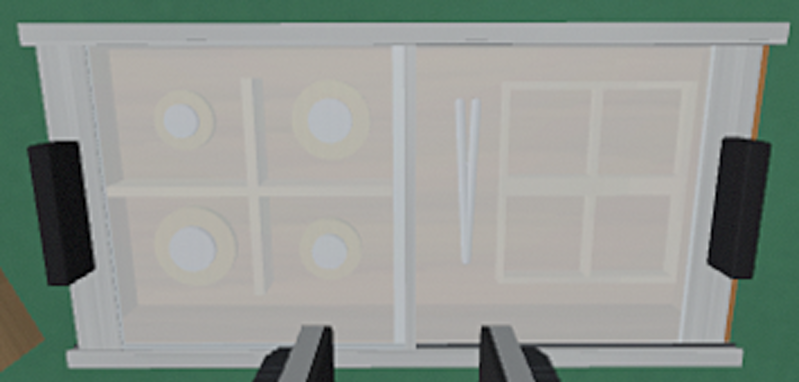

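```bash
python3 - <<'E'
from h import *
snap("scene","s9"); st(); print(workorder.job_done())
E
```

```text
{'clock': 68.8, 'joint_positions': [0.3108, -0.1554, -0.0884, -0.0001, -1.6396, -1.881], 'position': [0.3506, -0.0495, 0.3493], 'force': [-1.0181, 0.6768, 0.2755], 'grip_width': 0.4003}
the job is handed in; nothing more can be done
None
```

I slid the straightedge onto both pins, stood the three brass weights present on it (the fourth pocket was empty), closed both covers, and handed the job in at about 69 s.

- **Knocked weight:** the first weight was knocked during the run and ended up leaning over the steel-faced edge. I gripped it along its tilted stem, lifted it, set it upright and put it back. The pictures afterwards show all three weights upright on the flats: one on the left of the grip block, two on the right.
- **Straightedge:** when seated, both pins measured 31.9 and 32.0 mm from the centre line, where 32 mm is touching. With two weights in place and the third leaning over the edge it read 32.1 and 31.4 mm. After the repair I did not measure again, only compared enlarged pictures, and the edge looked the same against both pins as when first seated.
- **Covers:** the lower cover moved 130 mm back to its stop. The upper one I pushed to its stop before opening the lower; its handle still looks fully closed in the last picture, though I did not measure it again.
- **Odd readings:** on two of the three pick-ups the downward move stopped 1–2 mm early on a light contact signal. The cause is unknown, and both grasps were still sound.

The loupe, ring, dome, jar and micrometer were not touched, as far as the pictures show.

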